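Stopper the gassed bottles and hold the last stopper ready over its mouth

TASK

The two open square-shouldered half bottles already have their preserving gas: put a stopper from the oak stand fully home in each, one after the other, and let go of it. Then carry the third stopper clear of the glassware to the open sloping-shouldered half bottle, which is still to be gassed, and finish while holding it there: upright, centred over the mouth, its tip about a centimetre above the rim and not touching the bottle, so that I can slip the gas tube in under it. Do not let go at the end, and do not shift or knock over the bottles or anything else on the table.

Things in the scene. Friction and masses are not known exactly. Their poses are not given: they have to be found in the camera images.
- stopper_stand: oak stand for the stoppers, a block 56 (its x) by 180 (its y) by 42 high, fixed to the table; three bores 20 across, 37 deep, in a row along its y at -60, 0 and +60, one stopper hanging by its head in each, head resting on the top face. Origin: centre of its underside (lengths in mm).
- stopper_1: bottle stopper, one of three alike: turned wooden head, a cylinder 32 across and 20 high, on a tapered steel plug 30 long (17 across under the head, 9 at the tip); 50 long in all, about 60 g. Origin: centre of the plug's tip, z up along the axis to the head, so the head spans z = 30 to 50 (lengths in mm).
- stopper_1_tip (a point): centre of the plug's tip of stopper_1
- stopper_2: bottle stopper, one of three alike: turned wooden head, a cylinder 32 across and 20 high, on a tapered steel plug 30 long (17 across under the head, 9 at the tip); 50 long in all, about 60 g. Origin: centre of the plug's tip, z up along the axis to the head, so the head spans z = 30 to 50 (lengths in mm).
- stopper_2_tip (a point): centre of the plug's tip of stopper_2
- stopper_3: bottle stopper, one of three alike: turned wooden head, a cylinder 32 across and 20 high, on a tapered steel plug 30 long (17 across under the head, 9 at the tip); 50 long in all, about 60 g. Origin: centre of the plug's tip, z up along the axis to the head, so the head spans z = 30 to 50 (lengths in mm).
- stopper_3_tip (a point): centre of the plug's tip of stopper_3
- square_bottle_a: open dark-glass half bottle with straight sides and high square shoulders, free-standing, about 0.6 kg; diameter 60, sides straight up to 140, neck 28 across, rim 240 above the table; paper label. Origin: centre of its underside, z up (lengths in mm).
- square_bottle_a_mouth (a point): centre of its mouth, at the rim; the bore is 19.5 across and 45 deep; with a stopper fully home the head rests on the rim, its tip 30 below this point (lengths in mm).
- square_bottle_b: open dark-glass half bottle with straight sides and high square shoulders, free-standing, about 0.6 kg; diameter 60, sides straight up to 140, neck 28 across, rim 240 above the table; paper label. Origin: centre of its underside, z up (lengths in mm).
- square_bottle_b_mouth (a point): centre of its mouth, at the rim; the bore is 19.5 across and 45 deep; with a stopper fully home the head rests on the rim, its tip 30 below this point (lengths in mm).
- sloping_bottle: open dark-glass half bottle with long sloping shoulders, free-standing, about 0.6 kg; diameter 66, straight only up to 92, then tapering to the neck, 28 across at the mouth, rim 232 above the table; paper label. Origin: centre of its underside, z up (lengths in mm).
- sloping_bottle_mouth (a point): centre of its mouth, at the rim; the bore is 19.5 across (lengths in mm).
- glass_a: stemmed wine glass, bystander, 200 tall, bowl 77 across; origin under its foot (lengths in mm).
- glass_b: stemmed wine glass, bystander, 200 tall, bowl 77 across; origin under its foot (lengths in mm).
- carafe: glass carafe with a little red wine, bystander, 215 tall, 110 across at the base; origin under its base (lengths in mm).
- gas_can: aluminium can of preserving gas with a thin tube strapped to its side, bystander, 186 tall, 52 across; origin under its base (lengths in mm).
- sealed_bottle: square-shouldered half bottle still closed under its foil capsule, bystander, 241 tall, 60 across; origin under its base (lengths in mm).
- corkscrew: waiter's corkscrew lying flat, bystander, 120 long (its y), 13 high; origin on the table under its middle (lengths in mm).
- cork_dish: small white dish with three pulled corks, bystander, 97 across, 27 high; origin under its base (lengths in mm).

How it is judged:
On the way, in this order (a step that is already met when the one before it is completed fails the run):
1. one of the two square-shouldered bottles has a stopper fully home, let go ((((horizontal distance between stopper_1_tip and square_bottle_a_mouth below 0.005 m and z of stopper_1_tip in the frame of square_bottle_a_mouth below -0.027 m and angle between stopper_1's own z axis and vertical below 0.1 rad and contact force between the fingers and stopper_1 below 0.05 N) or (horizontal distance between stopper_2_tip and square_bottle_a_mouth below 0.005 m and z of stopper_2_tip in the frame of square_bottle_a_mouth below -0.027 m and angle between stopper_2's own z axis and vertical below 0.1 rad and contact force between the fingers and stopper_2 below 0.05 N) or (horizontal distance between stopper_3_tip and square_bottle_a_mouth below 0.005 m and z of stopper_3_tip in the frame of square_bottle_a_mouth below -0.027 m and angle between stopper_3's own z axis and vertical below 0.1 rad and contact force between the fingers and stopper_3 below 0.05 N)) or ((horizontal distance between stopper_1_tip and square_bottle_b_mouth below 0.005 m and z of stopper_1_tip in the frame of square_bottle_b_mouth below -0.027 m and angle between stopper_1's own z axis and vertical below 0.1 rad and contact force between the fingers and stopper_1 below 0.05 N) or (horizontal distance between stopper_2_tip and square_bottle_b_mouth below 0.005 m and z of stopper_2_tip in the frame of square_bottle_b_mouth below -0.027 m and angle between stopper_2's own z axis and vertical below 0.1 rad and contact force between the fingers and stopper_2 below 0.05 N) or (horizontal distance between stopper_3_tip and square_bottle_b_mouth below 0.005 m and z of stopper_3_tip in the frame of square_bottle_b_mouth below -0.027 m and angle between stopper_3's own z axis and vertical below 0.1 rad and contact force between the fingers and stopper_3 below 0.05 N)))), for 0.2 s.
2. both square-shouldered bottles have a stopper fully home, let go (((horizontal distance between stopper_1_tip and square_bottle_a_mouth below 0.005 m and z of stopper_1_tip in the frame of square_bottle_a_mouth below -0.027 m and angle between stopper_1's own z axis and vertical below 0.1 rad and contact force between the fingers and stopper_1 below 0.05 N) or (horizontal distance between stopper_2_tip and square_bottle_a_mouth below 0.005 m and z of stopper_2_tip in the frame of square_bottle_a_mouth below -0.027 m and angle between stopper_2's own z axis and vertical below 0.1 rad and contact force between the fingers and stopper_2 below 0.05 N) or (horizontal distance between stopper_3_tip and square_bottle_a_mouth below 0.005 m and z of stopper_3_tip in the frame of square_bottle_a_mouth below -0.027 m and angle between stopper_3's own z axis and vertical below 0.1 rad and contact force between the fingers and stopper_3 below 0.05 N)) and ((horizontal distance between stopper_1_tip and square_bottle_b_mouth below 0.005 m and z of stopper_1_tip in the frame of square_bottle_b_mouth below -0.027 m and angle between stopper_1's own z axis and vertical below 0.1 rad and contact force between the fingers and stopper_1 below 0.05 N) or (horizontal distance between stopper_2_tip and square_bottle_b_mouth below 0.005 m and z of stopper_2_tip in the frame of square_bottle_b_mouth below -0.027 m and angle between stopper_2's own z axis and vertical below 0.1 rad and contact force between the fingers and stopper_2 below 0.05 N) or (horizontal distance between stopper_3_tip and square_bottle_b_mouth below 0.005 m and z of stopper_3_tip in the frame of square_bottle_b_mouth below -0.027 m and angle between stopper_3's own z axis and vertical below 0.1 rad and contact force between the fingers and stopper_3 below 0.05 N))), for 0.2 s.
At the end, for the whole second after the job is handed in: Both square bottles: stopper let go, tip 27+ mm below the rim, within 5 mm of centre. Third stopper held over the sloping bottle: tip 3 to 22 mm above the rim, within 6 mm of centre, tilt under 0.12 rad, still, bottle untouched. Bottles upright, moved under 25 mm (all of step 2 and ((horizontal distance between stopper_1_tip and sloping_bottle_mouth below 0.006 m and z of stopper_1_tip in the frame of sloping_bottle_mouth between 0.003 and 0.022 m and angle between stopper_1's own z axis and vertical below 0.12 rad and linear speed of stopper_1 below 0.02 m/s and contact force between the fingers and stopper_1 above 1 N and contact force between stopper_1 and sloping_bottle below 0.05 N) or (horizontal distance between stopper_2_tip and sloping_bottle_mouth below 0.006 m and z of stopper_2_tip in the frame of sloping_bottle_mouth between 0.003 and 0.022 m and angle between stopper_2's own z axis and vertical below 0.12 rad and linear speed of stopper_2 below 0.02 m/s and contact force between the fingers and stopper_2 above 1 N and contact force between stopper_2 and sloping_bottle below 0.05 N) or (horizontal distance between stopper_3_tip and sloping_bottle_mouth below 0.006 m and z of stopper_3_tip in the frame of sloping_bottle_mouth between 0.003 and 0.022 m and angle between stopper_3's own z axis and vertical below 0.12 rad and linear speed of stopper_3 below 0.02 m/s and contact force between the fingers and stopper_3 above 1 N and contact force between stopper_3 and sloping_bottle below 0.05 N)) and contact force between each of the arm, the fingers and sloping_bottle below 0.05 N and angle between each of square_bottle_a, square_bottle_b, sloping_bottle's own z axis and vertical below 0.05 rad and distance of each of square_bottle_a, square_bottle_b, sloping_bottle from where it was at the start of the episode below 0.025 m); the arm keeps its last pose, push and grip.
It fails at once if an open bottle is tipped by more than 0.3 rad (angle between any of square_bottle_a, square_bottle_b, sloping_bottle's own z axis and vertical above 0.3 rad).
It fails at once if a bystander (wine glass, carafe, gas can, sealed bottle, corkscrew, cork dish) is shifted by more than 25 mm or knocked over (distance of any of glass_a, glass_b, carafe, gas_can, sealed_bottle, corkscrew, cork_dish from where it was at the start of the episode above 0.025 m or angle between any of glass_a, glass_b, carafe, gas_can, sealed_bottle, corkscrew, cork_dish's own z axis and vertical above 0.4 rad).
It also fails if it takes over 72 s, if anything falls off the work surface, if the arm or the gripper's body presses on something with over 40 N, if the wrist force passes 120 N, or if a joint passes its speed limit or range.

ROBOT

A 6-joint arm with a two-finger parallel gripper is mounted at the origin on the work surface. World frame = base frame: x ahead of the robot, y to its left, z up, the work surface at z = 0. Lengths are in m, angles in rad, forces in N, time in s.
With the tool pointing down it reaches from about 0.35 to 0.85 m from the base axis. Payload 8.1 kg.
Tool frame: the origin (TCP) lies on the centre line of the jaws, within the pads' length; the fingertips stand 22 mm ahead of it and the grasp point (between the pads) lies 3 mm ahead of it; z points along the fingers, y is the line along which they close (so a half turn about z gives the same grasp; the last joint's range is limited). The gripper opens to 93 mm and grips with 3 to 60 N. Pads are 15 mm wide; open, the fingers measure 128 mm over their backs; the gripper's body (75 mm by 188 mm) begins 65 mm behind the grasp point.
Start: joints at [-1.255, 0.13, 1.488, -0, 1.523, -0.085], TCP at [0.234, -0.552, 0.241] pointing down, gripper open.
Joint ranges: [-2.96, 2.96], [-0.89, 2.26], [0.02, 2.5], [-1.34, 4.48], [0, 2.73], [-2.66, 2.66]. Speed limits (rad/s): [2.39, 2.39, 2.79, 3.14, 3.14, 3.14].

INTERFACE

Orientations are given as a rotation vector (axis times angle).
In Python, from plant import robot, imaging, status, close_job gives the robot as it stands (robot), with the cameras (imaging), the job as plain functions and the readings (status).
- The arm moves only by the tool hand_motion, called as name(argument=value, ...) on one line, values as JSON. Schema: {"type":"object","properties":{"steps":{"type":"array","items":{"type":"object","properties":{"jaw":{"type":"number"},"xyz":{"type":"array","items":{"type":"number"},"minItems":3,"maxItems":3},"turn":{"type":"number"}},"additionalProperties":false,"required":["jaw"]},"minItems":1,"maxItems":20},"squeeze":{"type":"number"},"only":{"type":"string"},"quiet":{"type":"boolean"},"lines":{"type":"string"}},"required":["steps"],"additionalProperties":false}. steps is a list of rows, 1 to 20 of them, each an object with the fields jaw (the finger opening in m), xyz (a list: dx, dy, dz in shares of the most that a row can go, 1 being 50 mm), turn (a turn about the tool's z in fractions of the full range, 1 being pi/2 rad); a field left out counts as zero (the opening has to be given); each row shifts and turns the commanded pose from where the row before left it, along the tool's axes as they then stand; what a row does not reach is not made up. A row lasts 1/10 s, in which the tool goes at most 0.05 m and 0.15 rad, less where a joint would pass 70% of its speed; a pose out of reach is approached as far as the arm can. The fingers move at their own pace and stop on an object; squeeze is the grip in N (left out, the last holds). Time passes only in rows, so rows that do not move let the fingers close. The tool returns the time, the measured TCP pose, the force, the opening and the grip force at its end. only (a regular expression) keeps the lines of the reply that match it, lines (a string "A,B") keeps lines A to B, and quiet returns only ok. Input that does not fit is refused with a message, and nothing moves.
- status.read_state(): the state, without advancing time (a new reading comes with each control period).
- imaging.read_camera(name): name is "scene" or "top" or "wrist"; returns a dict with "image" (480x640x3 uint8, red, green, blue), "fx", "fy", "cx", "cy" (pixels), "dist" ([k1, k2, p1, p2, k3] as OpenCV has them; the pictures are not rectified), "R" (3x3) and "t" (3): a world point X has camera coordinates R X + t. Camera axes: x right, y down, z forward; pixel columns grow to the right and rows downward; lengths in m; the calibration is good to about 2 mm. A picture is of the moment at which its call begins. There is no depth.
- close_job(): hands the job in; it is judged then, once.
The state is a dict: "t": time; "q": joint angles; "dq": joint speeds; "joint_torque": joint torques, N m; "tool_pos": TCP position; "orientation": TCP orientation; "force": force on the tool from outside, world axes, zero at the start; "wrist_torque": the same for the moment, N m; "opening": finger opening in m; "gripper_force": force on a finger pad.
Only numpy, scipy, OpenCV 4.12 (cv2) and the standard library are available. Lean on these libraries where they do the work, as an engineer would, in place of code of your own. Each camera call takes 0.05 s, during which the arm holds its last target. There are 200 camera calls.

## Working session

There is one attempt and no reset: what is moved stays moved. The work goes in short steps, Python scripts to look and compute and a tool call to move; the robot and the scene stay as the last step left them, time stands still between calls to the robot, and variables do not carry over. Pictures are saved under pics/ and viewed, at most 10 in all, crops included, and the job is handed in when it is done.

```bash
ls; mkdir -p pics; python3 - <<'E'
from plant import robot, imaging, status, close_job
import cv2,pickle
s=status.read_state();print(s)
d={}
for n in("scene","top","wrist"):
    c=imaging.read_camera(n);d[n]=c;cv2.imwrite(f"pics/{n}0.png",c["image"][:,:,::-1])
    print(n,c["fx"],c["fy"],c["cx"],c["cy"],c["dist"],c["R"],c["t"])
pickle.dump(d,open("c0.pkl","wb"))
E
```

```text
pics
plant.py
{'t': 0.0, 'q': array([-1.25543103e+00,  1.31174928e-01,  1.48926578e+00, -1.07770087e-05,
        1.52301543e+00, -8.53752728e-02]), 'dq': array([ 0.00135452,  0.00146241,  0.00041963,  0.00012749, -0.00057114,
        0.00048131]), 'joint_torque': array([ 3.29138211e-04, -5.59835565e+01, -4.91757739e+01,  7.68193323e-02,
        3.52111564e-02, -1.31708880e-04]), 'tool_pos': array([ 0.233925  , -0.55194188,  0.23958662]), 'orientation': array([-3.07692552e+00, -6.24910770e-01,  3.52457027e-04]), 'force': array([ 0.04971426, -0.44524202,  0.2364983 ]), 'wrist_torque': array([-0.04734712, -0.01851605,  0.01539475]), 'gripper_force': 0.0, 'opening': 0.09292188641696107}
scene 584.3005039162597 584.3005039162597 315.8297933413302 243.31929129863096 [0.05122261 0.         0.         0.         0.        ] [[ 0.5438173   0.8391186  -0.01194623]
 [ 0.68433984 -0.45165762 -0.57243722]
 [-0.48573833  0.30312599 -0.81986152]] [-0.33600298 -0.3235896   1.5290891 ]
top 511.1009396335182 511.1009396335182 316.3791020807446 237.20936545683674 [0.00246185 0.         0.         0.         0.        ] [[ 0.00505792 -0.9999015  -0.01309214]
 [-0.98216091 -0.00250628 -0.18802572]
 [ 0.18797439  0.01380961 -0.98207684]] [-0.01047139  0.63353595  1.28396799]
wrist 331.880227181112 331.880227181112 322.5321289921957 234.98730603902771 [-0.00585044  0.          0.          0.          0.        ] [[ 0.39044854 -0.92062277 -0.00191395]
 [-0.89296719 -0.37922356  0.24248524]
 [-0.22396324 -0.09296891 -0.97015321]] [-0.59926726 -0.02987999  0.38972736]
```

View pics/scene0.png

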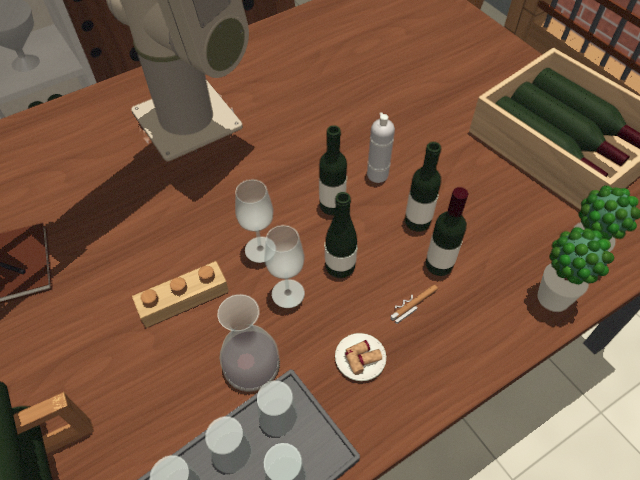

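View pics/top0.png

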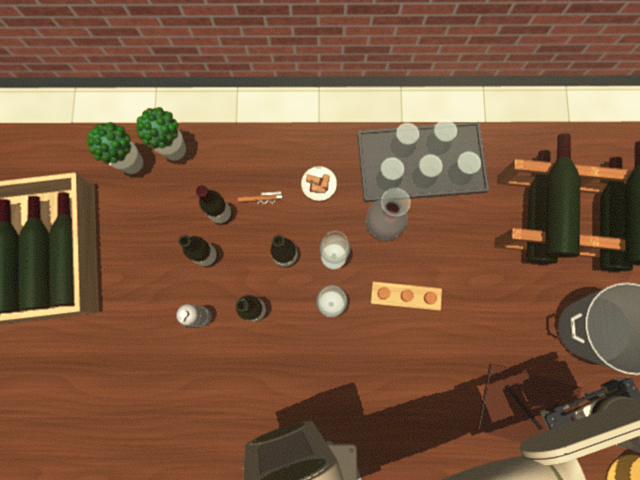

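The scene view shows the square bottles' mouths near (333,130) and (432,148), and the sloping one near (343,198). The sealed bottle is at (457,193) and the three stopper heads are at (149,298), (178,286) and (206,273). In the top view the matching mouths are near (244,300), (186,242) and (278,241), with the heads at (384,293), (407,295) and (431,297).

```bash
python3 - <<'E'
import cv2,pickle,numpy as np
d=pickle.load(open("c0.pkl","rb"))
a=d["scene"]["image"][:,:,::-1]; b=d["top"]["image"][:,:,::-1]
# brightened, mouth crops x7
def crop(im,u,v):
    c=im[v-20:v+20,u-20:u+20]; c=np.clip(c.astype(float)*3+10,0,255).astype(np.uint8)
    c=cv2.resize(c,(260,260),interpolation=cv2.INTER_NEAREST)
    for k in range(0,40,10): cv2.putText(c,str(u-20+k),(int(k*6.5),10),0,.35,(0,255,255));cv2.putText(c,str(v-20+k),(0,int(k*6.5)+10),0,.35,(0,255,0))
    return c
r1=np.hstack([crop(a,333,135),crop(a,432,152),crop(a,343,202)])
r2=np.hstack([crop(b,244,303),crop(b,188,243),crop(b,280,243)])
cv2.imwrite("pics/mouths.png",np.vstack([r1,r2]))
E
```

```text
(no output)
```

View pics/mouths.png

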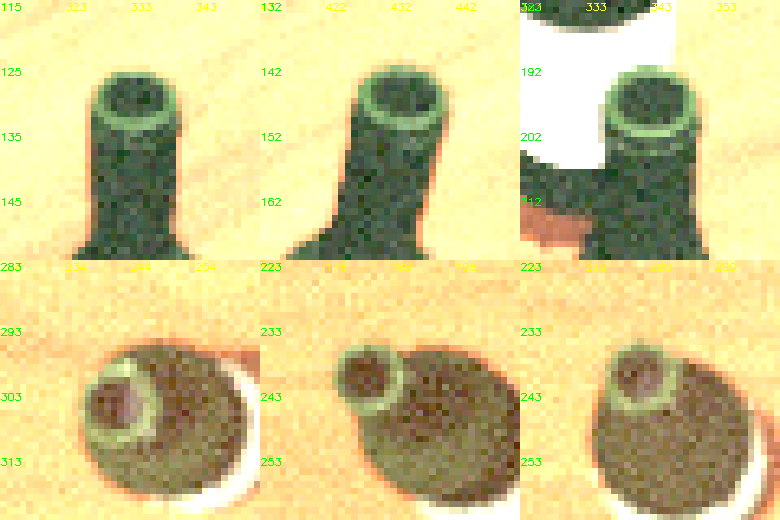

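```bash
cat > h.py <<'E'
import numpy as np,cv2,pickle
def ray(c,uv):
    K=np.array([[c["fx"],0,c["cx"]],[0,c["fy"],c["cy"]],[0,0,1]])
    p=cv2.undistortPoints(np.array([[uv]],float),K,np.array(c["dist"],float))[0,0]
    R=np.array(c["R"]);t=np.array(c["t"]);d=R.T@np.array([*p,1]);return -R.T@t,d/np.linalg.norm(d)
def plane(c,uv,z):
    o,d=ray(c,uv);return o+d*(z-o[2])/d[2]
def tri(c1,u1,c2,u2):
    o1,d1=ray(c1,u1);o2,d2=ray(c2,u2)
    s=np.linalg.lstsq(np.c_[d1,-d2],o2-o1,rcond=None)[0]
    a=o1+s[0]*d1;b=o2+s[1]*d2;return (a+b)/2,np.linalg.norm(a-b)
E
python3 - <<'E'
from h import *
np.set_printoptions(precision=4,suppress=True)
d=pickle.load(open("c0.pkl","rb"));S,T=d["scene"],d["top"]
for n,u,v,z in[("A",(333.3,130),(242.1,305),.24),("B",(433.5,146.6),(184.4,240.8),.24),("S",(342.7,197),(278.6,240.7),.232)]:
    print(n,*tri(S,u,T,v),plane(S,u,z)[:2],plane(T,v,z)[:2])
for n,u in[("glassA",(332,296)),("glassB",(335,244)),]: print(n,plane(T,u,.2)[:2])
print("carafe rim",plane(T,(396,203),.215)[:2],"sealed",plane(T,(203,190),.24)[:2],"can",plane(T,(187,315),.186)[:2])
print("scene glass rims",plane(S,(253,190),.2)[:2],plane(S,(284,236),.2)[:2],"carafe",plane(S,(238,312),.215)[:2])
for n,c,(x0,x1,y0,y1),z in[("scene",S,(130,225,260,325),.06),("top",T,(365,445,280,312),.06)]:
    im=c["image"][y0:y1,x0:x1];h=cv2.cvtColor(np.ascontiguousarray(im),cv2.COLOR_RGB2HSV)
    stand=(im[:,:,0]>150)&(im[:,:,1]>100)
    print(n,"stand rect",cv2.minAreaRect(np.argwhere(stand)[:,::-1].astype(np.float32)))
    m=((h[:,:,0]<14)&(im[:,:,0]>140)&(h[:,:,1]>100)).astype(np.uint8)
    k,l,st,ce=cv2.connectedComponentsWithStats(m)
    for i in range(1,k):
        if st[i,4]>30:
            u=ce[i]+[x0,y0];print(u,st[i],plane(c,u,z)[:2])
E
```

```text
A [0.4461 0.1547 0.2389] 0.0023388070413603453 [0.4474 0.1552] [0.4456 0.1535]
B [0.5909 0.2912 0.238 ] 0.0019960746363829177 [0.5925 0.2908] [0.59   0.2897]
S [0.593  0.077  0.2312] 0.0022837101114937274 [0.5938 0.0777] [0.5923 0.0759]
glassA [ 0.4693 -0.0466]
glassB [ 0.5907 -0.0537]
carafe rim [ 0.6861 -0.1966] sealed [0.7099 0.2529] can [0.4251 0.2892]
scene glass rims [ 0.4628 -0.0411] [ 0.5892 -0.0477] carafe [ 0.6886 -0.1948]
scene stand rect ((55.59330749511719, 46.080413818359375), (61.915218353271484, 93.46499633789062), 67.3194351196289)
[156.3467 279.3244] [  0   4  55  32 225] [ 0.4493 -0.272 ]
[189.6496 317.5474] [ 43  48  34  17 137] [ 0.5643 -0.254 ]
top stand rect ((41.3853759765625, 15.46915340423584), (71.34422302246094, 23.33908462524414), 5.599339485168457)
[383.2549 292.6863] [ 13   7  12  12 102] [ 0.4888 -0.1808]
[406.6827 295.0288] [ 36  10  12  11 104] [ 0.483  -0.2407]
[430.1373 297.3529] [ 60  12  12  12 102] [ 0.4773 -0.3005]
```

The manual's scale: shifts go in shares of 50 mm and turns go in shares of pi/2 rad. Converting my numbers, -0.02 m is -0.4, -0.135 rad / 1.5708 = -0.0859.

```bash
cat > go.py <<'E'
import sys
from plant import robot, imaging, status, close_job
from h import *
from scipy.spatial.transform import Rotation as Ro
np.set_printoptions(precision=4,suppress=True)
def go(p):
    s=status.read_state();R=Ro.from_rotvec(s["orientation"]).as_matrix()
    print("t",s["t"],"pos",s["tool_pos"],"y",R[:,1],"z",R[:,2],"q",s["q"],"open",s["opening"],"d_tool",R.T@(np.array(p)-s["tool_pos"]))
if len(sys.argv)>3: go([float(v) for v in sys.argv[1:4]])
E
```

hand_motion(steps=[{"jaw":0.06, "xyz":[0, 0, -0.4], "turn":-0.0859}, {"jaw":0.06, "xyz":[0, 0, -0.4], "turn":-0.0859}, {"jaw":0.06, "xyz":[0, 0, -0.4], "turn":-0.0859}, {"jaw":0.06, "xyz":[0, 0, -0.4], "turn":-0.0859}, {"jaw":0.06, "xyz":[0, 0, -0.4], "turn":-0.0859}, {"jaw":0.06, "turn":-0.0859}, {"jaw":0.06, "turn":-0.0859}, {"jaw":0.06, "turn":-0.0859}, {"jaw":0.06}], squeeze=12)

```text
t: 1.05
tool_pos: [0.234, -0.5523, 0.3403]
orientation: [-2.316, -2.121, -0.0]
force: [0.6, 0.3, -0.6]
opening: 0.0604
gripper_force: 0.0
```

```bash
python3 go.py 0.478 -0.2995 0.16
```

```text
t 1.05 pos [ 0.234  -0.5523  0.3403] y [ 0.9961 -0.0877 -0.0003] z [-0.0002  0.0006 -1.    ] q [-1.2554  0.1119  1.3286 -0.      1.7017 -1.1676] open 0.06035174171948761 d_tool [0.2731 0.2209 0.1804]
```

hand_motion(steps=[{"jaw":0.06, "xyz":[0.68, 0.552, 0]}, {"jaw":0.06, "xyz":[0.68, 0.552, 0]}, {"jaw":0.06, "xyz":[0.68, 0.552, 0]}, {"jaw":0.06, "xyz":[0.68, 0.552, 0]}, {"jaw":0.06, "xyz":[0.68, 0.552, 0]}, {"jaw":0.06, "xyz":[0.68, 0.552, 0]}, {"jaw":0.06, "xyz":[0.68, 0.552, 0]}, {"jaw":0.06, "xyz":[0.7, 0.552, 0]}, {"jaw":0.06, "xyz":[0, 0, 0.9]}, {"jaw":0.06, "xyz":[0, 0, 0.9]}, {"jaw":0.06, "xyz":[0, 0, 0.9]}, {"jaw":0.06, "xyz":[0, 0, 0.9]}, {"jaw":0.06}])

```text
t: 2.35
tool_pos: [0.4745, -0.2972, 0.1529]
orientation: [-2.313, -2.106, 0.004]
force: [-1.0, 0.1, -0.6]
opening: 0.0601
gripper_force: 0.0
```

```bash
python3 go.py 0.478 -0.2995 0.067
python3 - <<'E'
from plant import robot, imaging, status, close_job
from h import *
c=imaging.read_camera("wrist");cv2.imwrite("pics/w1.png",c["image"][:,:,::-1]);pickle.dump(c,open("w1.pkl","wb"))
E
```

```text
t 2.35 pos [ 0.4745 -0.2972  0.1529] y [ 0.9956 -0.0935 -0.0112] z [-0.0105  0.0079 -0.9999] q [-0.6511  0.0932  1.6907 -0.      1.3708 -0.5575] open 0.060135671285711595 d_tool [-0.0026  0.0047  0.0858]
```

View pics/w1.png

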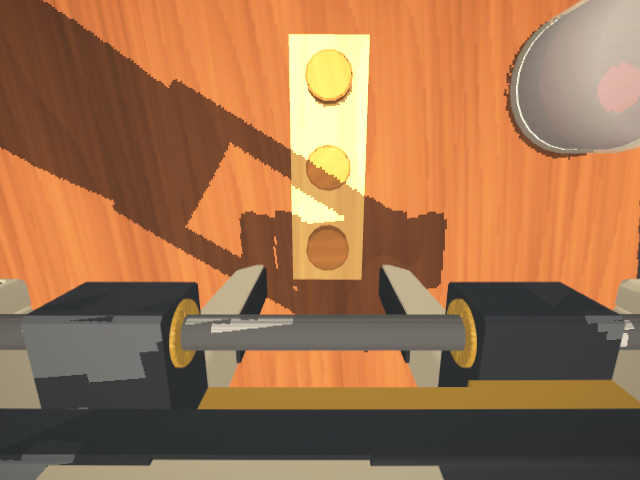

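The wrist view shows the three heads at about (329,74), (328,165) and (327,247), with the nearest one centred between the fingers.

```bash
python3 - <<'E'
from h import *
c=pickle.load(open("w1.pkl","rb"))
for u in[(329,74),(328,165),(327.5,246)]: print(plane(c,u,.061))
E
python3 go.py 0.478 -0.2995 0.067
```

```text
[ 0.48763114 -0.18130156  0.061     ]
[ 0.48173827 -0.23964915  0.061     ]
[ 0.47612981 -0.2980792   0.061     ]
t 2.4 pos [ 0.4763 -0.2987  0.1573] y [ 0.9957 -0.0928 -0.0066] z [-0.0062  0.0047 -1.    ] q [-0.6512  0.0905  1.6852  0.      1.3737 -0.5583] open 0.059921698530110014 d_tool [-0.0011  0.0023  0.0903]
```

Scaled: 0.03 m is 0.6, 0.02 m is 0.4.

hand_motion(steps=[{"jaw":0.06, "xyz":[0, 0, 0.6]}, {"jaw":0.06, "xyz":[0, 0, 0.6]}, {"jaw":0.06, "xyz":[0, 0, 0.4]}, {"jaw":0.06, "xyz":[0, 0, 0.2]}, {"jaw":0.06}, {"jaw":0.06}, {"jaw":0.06}])

```text
t: 3.1
tool_pos: [0.4799, -0.3014, 0.073]
orientation: [2.317, 2.117, 0.001]
force: [0.7, 0.2, -0.4]
opening: 0.0601
gripper_force: 0.0
```

```bash
python3 go.py 0.4768 -0.299 0.067
```

```text
t 3.1 pos [ 0.4799 -0.3014  0.073 ] y [ 0.9959 -0.0902  0.0029] z [ 0.0027 -0.0021 -1.    ] q [-0.6513  0.1823  1.7485  0.      1.2073 -0.5609] open 0.06007426376008802 d_tool [ 0.0021 -0.0033  0.006 ]
```

Scaled: 0.003 m is 0.06, -0.001 m is -0.02.

hand_motion(steps=[{"jaw":0.06, "xyz":[0.02, -0.02, 0.06]}, {"jaw":0.06}, {"jaw":0.06}, {"jaw":0.06}])

```text
t: 3.5
tool_pos: [0.4776, -0.2993, 0.0677]
orientation: [2.319, 2.119, 0.0]
force: [-0.4, -0.3, 0.5]
opening: 0.0602
gripper_force: 0.0
```

```bash
python3 go.py 0.4768 -0.299 0.067
```

```text
t 3.5 pos [ 0.4776 -0.2993  0.0677] y [ 0.996  -0.0899  0.    ] z [ 0.  0. -1.] q [-0.6507  0.1847  1.7566  0.      1.2003 -0.5607] open 0.06019781391070154 d_tool [ 0.0002 -0.0009  0.0007]
```

Scaled: -0.045 m is -0.9, -0.04 m is -0.8.

hand_motion(steps=[{"jaw":0.02}, {"jaw":0.02}, {"jaw":0.02}, {"jaw":0.02}, {"jaw":0.02, "xyz":[0, 0, -0.2]}, {"jaw":0.02, "xyz":[0, 0, -0.4]}, {"jaw":0.02, "xyz":[0, 0, -0.6]}, {"jaw":0.02, "xyz":[0, 0, -0.8]}, {"jaw":0.02, "xyz":[0, 0, -0.9]}, {"jaw":0.02, "xyz":[0, 0, -0.9]}, {"jaw":0.02, "xyz":[0, 0, -0.9]}, {"jaw":0.02, "xyz":[0, 0, -0.6]}, {"jaw":0.02, "xyz":[0, 0, -0.3]}, {"jaw":0.02}, {"jaw":0.02}], squeeze=20)

```text
t: 5.0
tool_pos: [0.4773, -0.2991, 0.346]
orientation: [-2.318, -2.118, 0.001]
force: [0.0, 0.3, -1.5]
opening: 0.0312
gripper_force: 20.0
```

```bash
python3 go.py 0.446 0.1547 0.35
```

```text
t 5.0 pos [ 0.4773 -0.2991  0.346 ] y [ 0.9959 -0.0899 -0.0016] z [-0.0015  0.0012 -1.    ] q [-0.6507  0.0136  1.4207  0.      1.7092 -0.5607] open 0.03115606841776879 d_tool [ 0.4491 -0.072  -0.0034]
```

Scaled: 0.045 m is 0.9, -0.0072 m is -0.144.

hand_motion(steps=[{"jaw":0.02, "xyz":[0.4, -0.064, 0]}, {"jaw":0.02, "xyz":[0.8, -0.128, 0]}, {"jaw":0.02, "xyz":[0.9, -0.144, 0]}, {"jaw":0.02, "xyz":[0.9, -0.144, 0]}, {"jaw":0.02, "xyz":[0.9, -0.144, 0]}, {"jaw":0.02, "xyz":[0.9, -0.144, 0]}, {"jaw":0.02, "xyz":[0.9, -0.144, 0]}, {"jaw":0.02, "xyz":[0.9, -0.144, 0]}, {"jaw":0.02, "xyz":[0.9, -0.144, 0]}, {"jaw":0.02, "xyz":[0.8, -0.128, 0]}, {"jaw":0.02, "xyz":[0.5, -0.08, 0]}, {"jaw":0.02, "xyz":[0.2, -0.032, 0]}, {"jaw":0.02}, {"jaw":0.02}, {"jaw":0.02}, {"jaw":0.02}])

```text
t: 6.6
tool_pos: [0.4466, 0.1543, 0.3475]
orientation: [2.321, 2.117, -0.0]
force: [-0.5, -0.7, -1.0]
opening: 0.0309
gripper_force: 20.0
```

```bash
python3 go.py 0.446 0.1547 0.31
python3 - <<'E'
from plant import robot, imaging, status, close_job
from h import *
d={n:imaging.read_camera(n) for n in("scene","top")};pickle.dump(d,open("c2.pkl","wb"))
a=d["scene"]["image"][:,:,::-1]; b=d["top"]["image"][:,:,::-1]
f=lambda im,u,v:cv2.resize(np.clip(im[v-40:v+40,u-40:u+40].astype(float)*2,0,255).astype(np.uint8),(400,400),interpolation=cv2.INTER_NEAREST)
cv2.imwrite("pics/c2.png",np.hstack([f(a,333,110),f(b,244,300)]))
E
```

```text
t 6.6 pos [0.4466 0.1543 0.3475] y [ 0.9958 -0.0916 -0.0001] z [-0.0001 -0.0002 -1.    ] q [ 0.2241 -0.2363  1.6495 -0.0002  1.7286  0.3159] open 0.030943127041830356 d_tool [ 0.0004 -0.0007  0.0375]
```

View pics/c2.png

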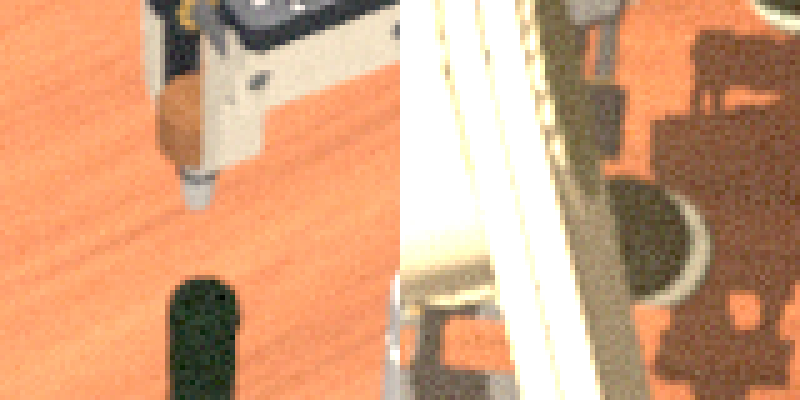

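The crop shows the stopper held upright, its tip at about scene pixel (332,111), above the neck of bottle A with the mouth at (333.3,130).

```bash
python3 - <<'E'
from h import *
S=pickle.load(open("c2.pkl","rb"))["scene"]
def proj(X):
    K=np.array([[S["fx"],0,S["cx"]],[0,S["fy"],S["cy"]],[0,0,1]])
    return cv2.projectPoints(np.array([X],float),cv2.Rodrigues(np.array(S["R"]))[0],np.array(S["t"]),K,np.array(S["dist"]))[0].ravel()
print(proj([.4466,.1543,.2918]),plane(S,(332.2,111),.2918), proj([.4461,.1547,.24]),plane(S,(332.2,111),.27),)
E
```

```text
[333.02148539 110.05330848] [0.44789262 0.1515441  0.2918    ] [332.71985311 129.72569917] [0.42816876 0.16506712 0.27      ]
```

Scaled: 0.02 m is 0.4, 0.005 m is 0.1.

hand_motion(steps=[{"jaw":0.02, "xyz":[0, -0.01, 0.3]}, {"jaw":0.02, "xyz":[0, 0, 0.4]}, {"jaw":0.02, "xyz":[0, 0, 0.2]}, {"jaw":0.02, "xyz":[0, 0, 0.14]}, {"jaw":0.02, "xyz":[0, 0, 0.14]}, {"jaw":0.02, "xyz":[0, 0, 0.12]}, {"jaw":0.02, "xyz":[0, 0, 0.1]}, {"jaw":0.02, "xyz":[0, 0, 0.08]}, {"jaw":0.02}, {"jaw":0.02}, {"jaw":0.02}])

```text
t: 7.8
tool_pos: [0.4461, 0.1554, 0.2741]
orientation: [2.319, 2.119, 0.001]
force: [-0.3, 0.3, -0.6]
opening: 0.0312
gripper_force: 20.0
```

```bash
python3 go.py 0.446 0.1547 0.2657
```

```text
t 7.8 pos [0.4461 0.1554 0.2741] y [ 0.9959 -0.0899  0.0006] z [ 0.0006  0.0001 -1.    ] q [ 0.2266 -0.2335  1.7792 -0.      1.5953  0.3166] open 0.03121289291225077 d_tool [-0.0007 -0.      0.0084]
```

Scaled: 0.003 m is 0.06, 0.002 m is 0.04.

hand_motion(steps=[{"jaw":0.02, "xyz":[0, 0, 0.06]}, {"jaw":0.02, "xyz":[0, 0, 0.06]}, {"jaw":0.02, "xyz":[0, 0, 0.04]}, {"jaw":0.02}, {"jaw":0.02}, {"jaw":0.02}])

```text
t: 8.4
tool_pos: [0.4459, 0.1554, 0.2656]
orientation: [-2.319, -2.119, -0.0]
force: [-0.1, 1.4, 0.2]
opening: 0.0308
gripper_force: 20.0
```

```bash
python3 go.py 0.446 0.1547 0.2657
```

```text
t 8.4 pos [0.4459 0.1554 0.2656] y [ 0.996  -0.0899  0.    ] z [ 0.  0. -1.] q [ 0.2267 -0.2312  1.7924  0.      1.5803  0.3167] open 0.030760861793964495 d_tool [-0.0007  0.0002 -0.0001]
```

Scaled: -0.03 m is -0.6, -0.02 m is -0.4.

hand_motion(steps=[{"jaw":0.06}, {"jaw":0.06}, {"jaw":0.06}, {"jaw":0.06}, {"jaw":0.06, "xyz":[0, 0, -0.4]}, {"jaw":0.06, "xyz":[0, 0, -0.6]}, {"jaw":0.06, "xyz":[0, 0, -0.6]}, {"jaw":0.06}])

```text
t: 9.2
tool_pos: [0.4474, 0.1557, 0.3505]
orientation: [2.316, 2.117, 0.01]
force: [0.3, -0.6, 0.9]
opening: 0.06
gripper_force: 0.0
```

```bash
python3 go.py 0.4827 -0.240 0.346
python3 - <<'E'
from plant import robot, imaging, status, close_job
from h import *
c=imaging.read_camera("scene");cv2.imwrite("pics/s3.png",cv2.resize(c["image"][60:300,200:520,::-1],(800,600)));pickle.dump(c,open("s3.pkl","wb"))
E
```

```text
t 9.2 pos [0.4474 0.1557 0.3505] y [ 0.9959 -0.0899  0.007 ] z [ 0.0071  0.0016 -1.    ] q [ 0.2267 -0.2398  1.6471 -0.      1.7271  0.3167] open 0.059972764318314005 d_tool [-0.391   0.0707  0.0041]
```

View pics/s3.png

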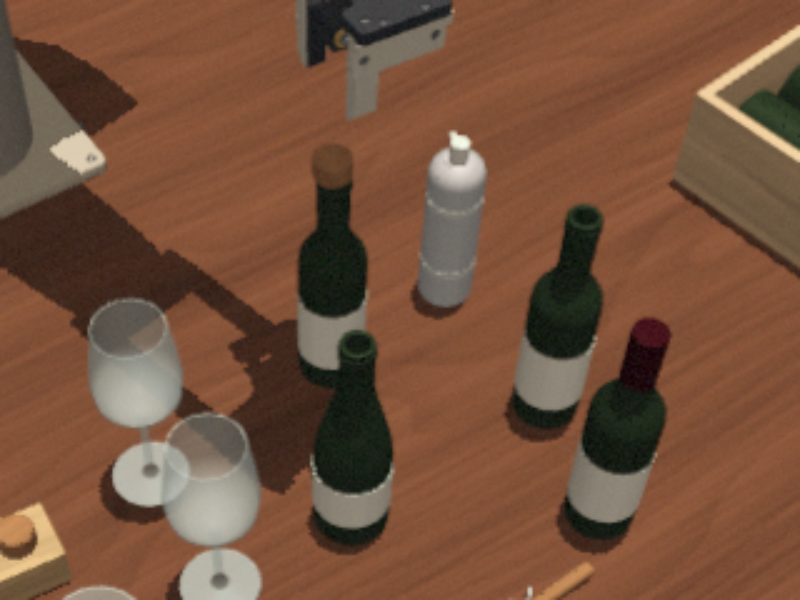

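The stopper sits on bottle A's rim with its head at scene (332,126), and nothing else has moved. Now for the second one.

Scaled: -0.045 m is -0.9, -0.04 m is -0.8.

hand_motion(steps=[{"jaw":0.06, "xyz":[-0.4, 0.072, 0]}, {"jaw":0.06, "xyz":[-0.8, 0.144, 0]}, {"jaw":0.06, "xyz":[-0.9, 0.162, 0]}, {"jaw":0.06, "xyz":[-0.9, 0.162, 0]}, {"jaw":0.06, "xyz":[-0.9, 0.162, 0]}, {"jaw":0.06, "xyz":[-0.9, 0.162, 0]}, {"jaw":0.06, "xyz":[-0.9, 0.162, 0]}, {"jaw":0.06, "xyz":[-0.9, 0.162, 0]}, {"jaw":0.06, "xyz":[-0.72, 0.13, 0]}, {"jaw":0.06, "xyz":[-0.4, 0.072, 0]}, {"jaw":0.06, "xyz":[-0.1, 0.02, 0]}, {"jaw":0.06, "xyz":[0, 0, 0.6]}, {"jaw":0.06, "xyz":[0, 0, 0.8]}, {"jaw":0.06, "xyz":[0, 0, 0.9]}, {"jaw":0.06, "xyz":[0, 0, 0.9]}, {"jaw":0.06, "xyz":[0, 0, 0.8]}, {"jaw":0.06, "xyz":[0, 0, 0.4]}, {"jaw":0.06}, {"jaw":0.06}, {"jaw":0.06}])

```text
t: 11.25
tool_pos: [0.4821, -0.2406, 0.1277]
orientation: [2.316, 2.118, 0.001]
force: [-0.8, -0.3, 0.7]
opening: 0.0598
gripper_force: 0.0
```

```bash
python3 go.py 0.4825 -0.240 0.0675
```

```text
t 11.25 pos [ 0.4821 -0.2406  0.1277] y [ 0.996  -0.0894  0.0027] z [ 0.0026 -0.0016 -1.    ] q [-0.5581  0.0464  1.788   0.0001  1.3042 -0.4686] open 0.059817745930318675 d_tool [0.0008 0.0001 0.0602]
```

Scaled: 0.02 m is 0.4, 0.012 m is 0.24.

hand_motion(steps=[{"jaw":0.06, "xyz":[0.02, 0, 0.4]}, {"jaw":0.06, "xyz":[0, 0, 0.4]}, {"jaw":0.06, "xyz":[0, 0, 0.24]}, {"jaw":0.06, "xyz":[0, 0, 0.12]}, {"jaw":0.06}, {"jaw":0.06}, {"jaw":0.06}, {"jaw":0.06}, {"jaw":0.06}, {"jaw":0.02}, {"jaw":0.02}, {"jaw":0.02}, {"jaw":0.02}], squeeze=20)

```text
t: 12.55
tool_pos: [0.481, -0.2394, 0.0676]
orientation: [-2.319, -2.119, -0.0]
force: [0.2, 0.2, 0.1]
opening: 0.0321
gripper_force: 0.2
```

```bash
python3 go.py 0.4825 -0.240 0.0675
```

```text
t 12.55 pos [ 0.481  -0.2394  0.0676] y [ 0.996  -0.0899 -0.    ] z [-0.  0. -1.] q [-0.5572  0.1176  1.8313  0.      1.1927 -0.4672] open 0.03213972541976243 d_tool [-0.0005  0.0015  0.0001]
```

Scaled: -0.045 m is -0.9, -0.04 m is -0.8.

hand_motion(steps=[{"jaw":0.02}, {"jaw":0.02}, {"jaw":0.02, "xyz":[0, 0, -0.2]}, {"jaw":0.02, "xyz":[0, 0, -0.4]}, {"jaw":0.02, "xyz":[0, 0, -0.6]}, {"jaw":0.02, "xyz":[0, 0, -0.8]}, {"jaw":0.02, "xyz":[0, 0, -0.9]}, {"jaw":0.02, "xyz":[0, 0, -0.9]}, {"jaw":0.02, "xyz":[0, 0, -0.9]}, {"jaw":0.02, "xyz":[0, 0, -0.6]}, {"jaw":0.02, "xyz":[0, 0, -0.3]}, {"jaw":0.02}])

```text
t: 13.75
tool_pos: [0.4817, -0.2398, 0.3503]
orientation: [2.316, 2.116, 0.002]
force: [-0.3, -0.8, -1.2]
opening: 0.0309
gripper_force: 20.0
```

hand_motion(steps=[{"jaw":0.02, "xyz":[0.4, 0.046, 0]}, {"jaw":0.02, "xyz":[0.8, 0.092, 0]}, {"jaw":0.02, "xyz":[0.9, 0.104, 0]}, {"jaw":0.02, "xyz":[0.9, 0.104, 0]}, {"jaw":0.02, "xyz":[0.9, 0.104, 0]}, {"jaw":0.02, "xyz":[0.9, 0.104, 0]}, {"jaw":0.02, "xyz":[0.9, 0.104, 0]}, {"jaw":0.02, "xyz":[0.9, 0.104, 0]}, {"jaw":0.02, "xyz":[0.9, 0.104, 0]}, {"jaw":0.02, "xyz":[0.9, 0.104, 0]}, {"jaw":0.02, "xyz":[0.9, 0.104, 0]}, {"jaw":0.02, "xyz":[0.8, 0.092, 0]}, {"jaw":0.02, "xyz":[0.46, 0.052, 0]}, {"jaw":0.02, "xyz":[0.2, 0.022, 0]}, {"jaw":0.02}, {"jaw":0.02}, {"jaw":0.02}, {"jaw":0.02}])

```text
t: 15.55
tool_pos: [0.5913, 0.2896, 0.348]
orientation: [2.321, 2.117, 0.001]
force: [-0.1, 0.3, -0.7]
opening: 0.0307
gripper_force: 20.0
```

```bash
python3 go.py 0.5909 0.2915 0.2657
python3 - <<'E'
from plant import robot, imaging, status, close_job
from h import *
d={n:imaging.read_camera(n) for n in("scene","top")};pickle.dump(d,open("c4.pkl","wb"))
a=d["scene"]["image"][:,:,::-1]; b=d["top"]["image"][:,:,::-1]
f=lambda im,u,v:cv2.resize(np.clip(im[v-40:v+40,u-40:u+40].astype(float)*2,0,255).astype(np.uint8),(400,400),interpolation=cv2.INTER_NEAREST)
cv2.imwrite("pics/c4.png",np.hstack([f(a,433,130),f(b,195,240)]))
E
```

```text
t 15.55 pos [0.5913 0.2896 0.348 ] y [ 0.9958 -0.0915  0.0005] z [ 0.0005 -0.     -1.    ] q [ 0.3776  0.2752  1.1306 -0.0002  1.7354  0.4692] open 0.030745829366675328 d_tool [ 0.0019 -0.0007  0.0823]
```

View pics/c4.png

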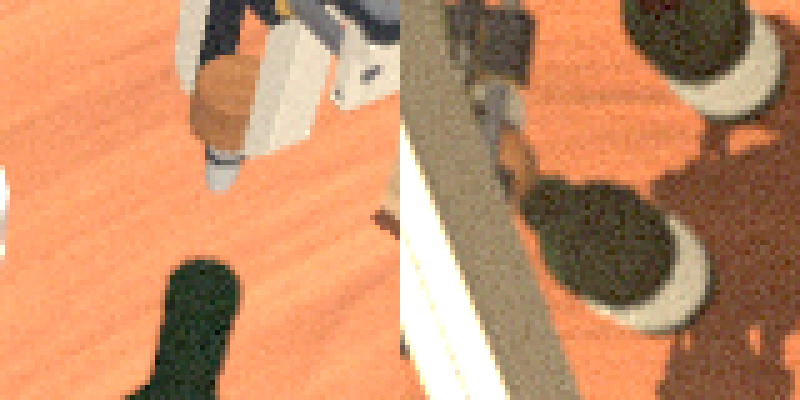

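The stopper tip is at scene (436.7,126.5), above bottle B's mouth at (433.5,146.6).

```bash
python3 - <<'E'
from h import *
S=pickle.load(open("c2.pkl","rb"))["scene"]
def proj(X):
    K=np.array([[S["fx"],0,S["cx"]],[0,S["fy"],S["cy"]],[0,0,1]])
    return cv2.projectPoints(np.array([X],float),cv2.Rodrigues(np.array(S["R"]))[0],np.array(S["t"]),K,np.array(S["dist"]))[0].ravel()
print(proj([.5913,.2896,.2923]),proj([.5909,.2912,.24]))
E
```

```text
[436.98870934 126.47231501] [433.15076016 146.01643386]
```

hand_motion(steps=[{"jaw":0.02, "xyz":[0.04, -0.012, 0.3]}, {"jaw":0.02, "xyz":[0, 0, 0.4]}, {"jaw":0.02, "xyz":[0, 0, 0.2]}, {"jaw":0.02, "xyz":[0, 0, 0.14]}, {"jaw":0.02, "xyz":[0, 0, 0.14]}, {"jaw":0.02, "xyz":[0, 0, 0.12]}, {"jaw":0.02, "xyz":[0, 0, 0.1]}, {"jaw":0.02, "xyz":[0, 0, 0.08]}, {"jaw":0.02}, {"jaw":0.02}, {"jaw":0.02}])

```text
t: 16.75
tool_pos: [0.5909, 0.293, 0.2741]
orientation: [2.319, 2.119, 0.001]
force: [-0.5, 0.2, -0.7]
opening: 0.0309
gripper_force: 20.0
```

```bash
python3 go.py 0.5909 0.2915 0.2657
```

```text
t 16.75 pos [0.5909 0.293  0.2741] y [ 0.996  -0.0899  0.0007] z [ 0.0007  0.0003 -1.    ] q [0.3826 0.2805 1.2571 0.     1.6033 0.4726] open 0.030858303575847828 d_tool [-0.0015  0.0001  0.0084]
```

Now inside with no contact; seating it.

Scaled: 0.003 m is 0.06, 0.002 m is 0.04.

hand_motion(steps=[{"jaw":0.02, "xyz":[-0.026, 0, 0.06]}, {"jaw":0.02, "xyz":[0, 0, 0.06]}, {"jaw":0.02, "xyz":[0, 0, 0.04]}, {"jaw":0.02}, {"jaw":0.02}, {"jaw":0.02}])

```text
t: 17.35
tool_pos: [0.5907, 0.2917, 0.2657]
orientation: [2.319, 2.119, 0.0]
force: [0.4, 0.9, 0.6]
opening: 0.0308
gripper_force: 20.0
```

hand_motion(steps=[{"jaw":0.06}, {"jaw":0.06}, {"jaw":0.06}, {"jaw":0.06}, {"jaw":0.06, "xyz":[0, 0, -0.4]}, {"jaw":0.06, "xyz":[0, 0, -0.6]}, {"jaw":0.06, "xyz":[0, 0, -0.6]}, {"jaw":0.06}, {"jaw":0.06}])

```text
t: 18.25
tool_pos: [0.5911, 0.2918, 0.3467]
orientation: [2.319, 2.119, 0.003]
force: [1.1, -0.5, -0.5]
opening: 0.06
gripper_force: 0.0
```

```bash
python3 go.py 0.4880 -0.1805 0.346
python3 - <<'E'
from plant import robot, imaging, status, close_job
from h import *
c=imaging.read_camera("scene");cv2.imwrite("pics/s5.png",cv2.resize(c["image"][60:300,200:520,::-1],(800,600)));pickle.dump(c,open("s5.pkl","wb"))
E
```

```text
t 18.25 pos [0.5911 0.2918 0.3467] y [ 0.9959 -0.09    0.002 ] z [ 0.002   0.0008 -1.    ] q [ 0.3808  0.2752  1.1329 -0.      1.7313  0.4709] open 0.05998888862293803 d_tool [-0.4796 -0.0602  0.0001]
```

View pics/s5.png

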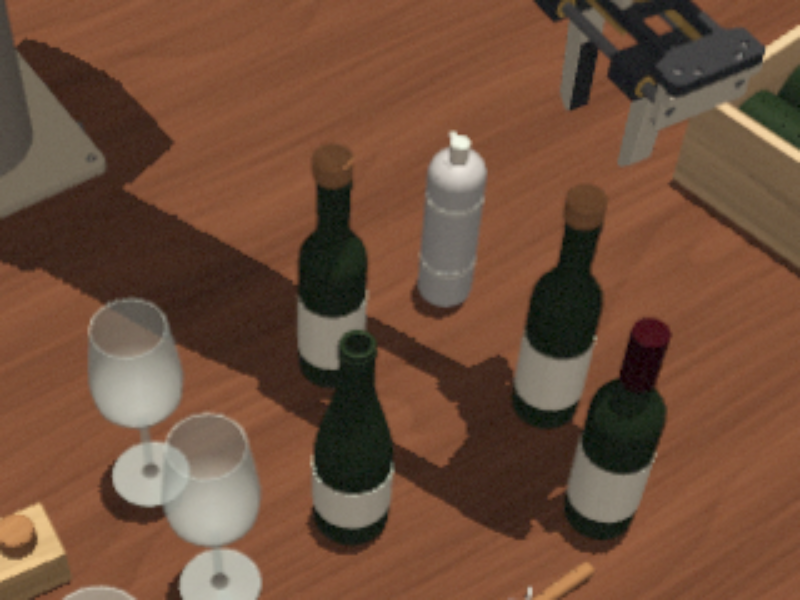

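Both square bottles are stoppered, with the heads at scene (333,126) and (434,143), and the bottles are unmoved. On to the third.

Scaled: -0.045 m is -0.9, -0.04 m is -0.8.

hand_motion(steps=[{"jaw":0.06, "xyz":[-0.4, -0.05, 0]}, {"jaw":0.06, "xyz":[-0.8, -0.1, 0]}, {"jaw":0.06, "xyz":[-0.9, -0.112, 0]}, {"jaw":0.06, "xyz":[-0.9, -0.112, 0]}, {"jaw":0.06, "xyz":[-0.9, -0.112, 0]}, {"jaw":0.06, "xyz":[-0.9, -0.112, 0]}, {"jaw":0.06, "xyz":[-0.9, -0.112, 0]}, {"jaw":0.06, "xyz":[-0.9, -0.112, 0]}, {"jaw":0.06, "xyz":[-0.9, -0.112, 0]}, {"jaw":0.06, "xyz":[-0.9, -0.112, 0]}, {"jaw":0.06, "xyz":[-0.7, -0.088, 0]}, {"jaw":0.06, "xyz":[-0.36, -0.046, 0]}, {"jaw":0.06, "xyz":[-0.132, -0.016, 0]}, {"jaw":0.06}, {"jaw":0.06}, {"jaw":0.06}])

```text
t: 19.9
tool_pos: [0.4882, -0.1795, 0.3454]
orientation: [-2.317, -2.121, -0.0]
force: [0.4, 0.6, -0.9]
opening: 0.06
gripper_force: 0.0
```

```bash
python3 go.py 0.488 -0.1809 0.0675
```

```text
t 19.9 pos [ 0.4882 -0.1795  0.3454] y [ 0.9961 -0.0883 -0.0004] z [-0.0003  0.0005 -1.    ] q [-0.451  -0.1053  1.5371  0.0003  1.7103 -0.3626] open 0.06003739825826043 d_tool [-0.0016  0.      0.2779]
```

Scaled: 0.045 m is 0.9, 0.04 m is 0.8.

hand_motion(steps=[{"jaw":0.06, "xyz":[-0.016, 0, 0.6]}, {"jaw":0.06, "xyz":[0, 0, 0.8]}, {"jaw":0.06, "xyz":[0, 0, 0.9]}, {"jaw":0.06, "xyz":[0, 0, 0.9]}, {"jaw":0.06, "xyz":[0, 0, 0.9]}, {"jaw":0.06, "xyz":[0, 0, 0.6]}, {"jaw":0.06, "xyz":[0, 0, 0.4]}, {"jaw":0.06, "xyz":[0, 0, 0.3]}, {"jaw":0.06, "xyz":[0, 0, 0.16]}, {"jaw":0.06}, {"jaw":0.06}, {"jaw":0.06}, {"jaw":0.06}, {"jaw":0.06}])

```text
t: 21.3
tool_pos: [0.4884, -0.1817, 0.0684]
orientation: [2.318, 2.118, 0.001]
force: [0.3, -0.9, -0.9]
opening: 0.0602
gripper_force: 0.0
```

```bash
python3 go.py 0.488 -0.1809 0.0675
```

```text
t 21.3 pos [ 0.4884 -0.1817  0.0684] y [ 0.9959 -0.09    0.0013] z [ 0.0012 -0.0005 -1.    ] q [-0.4547  0.0731  1.8775  0.0001  1.1897 -0.3646] open 0.06024035984918307 d_tool [ 0.0008 -0.0004  0.0009]
```

Scaled: -0.045 m is -0.9, -0.04 m is -0.8.

hand_motion(steps=[{"jaw":0.02}, {"jaw":0.02}, {"jaw":0.02}, {"jaw":0.02}, {"jaw":0.02}, {"jaw":0.02}, {"jaw":0.02, "xyz":[0, 0, -0.2]}, {"jaw":0.02, "xyz":[0, 0, -0.4]}, {"jaw":0.02, "xyz":[0, 0, -0.6]}, {"jaw":0.02, "xyz":[0, 0, -0.8]}, {"jaw":0.02, "xyz":[0, 0, -0.9]}, {"jaw":0.02, "xyz":[0, 0, -0.9]}, {"jaw":0.02, "xyz":[0, 0, -0.9]}, {"jaw":0.02, "xyz":[0, 0, -0.6]}, {"jaw":0.02, "xyz":[0, 0, -0.3]}, {"jaw":0.02}, {"jaw":0.02}], squeeze=20)

```text
t: 23.0
tool_pos: [0.4875, -0.1813, 0.3461]
orientation: [-2.318, -2.118, 0.001]
force: [-0.4, 0.8, -0.9]
opening: 0.0308
gripper_force: 20.0
```

hand_motion(steps=[{"jaw":0.02, "xyz":[0.3, 0.092, 0]}, {"jaw":0.02, "xyz":[0.6, 0.184, 0]}, {"jaw":0.02, "xyz":[0.8, 0.244, 0]}, {"jaw":0.02, "xyz":[0.8, 0.244, 0]}, {"jaw":0.02, "xyz":[0.8, 0.244, 0]}, {"jaw":0.02, "xyz":[0.8, 0.244, 0]}, {"jaw":0.02, "xyz":[0.6, 0.184, 0]}, {"jaw":0.02, "xyz":[0.4, 0.122, 0]}, {"jaw":0.02, "xyz":[0.23, 0.07, 0]}, {"jaw":0.02}, {"jaw":0.02}, {"jaw":0.02}, {"jaw":0.02}, {"jaw":0.02}])

```text
t: 24.4
tool_pos: [0.5929, 0.0758, 0.3479]
orientation: [2.32, 2.118, 0.001]
force: [0.5, 1.0, 0.5]
opening: 0.0307
gripper_force: 20.0
```

```bash
python3 go.py 0.5932 0.0774 0.2987
```

```text
t 24.4 pos [0.5929 0.0758 0.3479] y [ 0.9958 -0.091   0.0005] z [ 0.0005 -0.     -1.    ] q [ 0.0415  0.1053  1.3219 -0.      1.7139  0.1326] open 0.030652788029871092 d_tool [0.0016 0.0002 0.0492]
```

Scaled: 0.015 m is 0.3, 0.01 m is 0.2.

hand_motion(steps=[{"jaw":0.02, "xyz":[0.02, 0, 0.2]}, {"jaw":0.02, "xyz":[0, 0, 0.3]}, {"jaw":0.02, "xyz":[0, 0, 0.2]}, {"jaw":0.02, "xyz":[0, 0, 0.14]}, {"jaw":0.02, "xyz":[0, 0, 0.08]}, {"jaw":0.02, "xyz":[0, 0, 0.03]}, {"jaw":0.02}, {"jaw":0.02}, {"jaw":0.02}, {"jaw":0.02}, {"jaw":0.02}, {"jaw":0.02}])

```text
t: 25.6
tool_pos: [0.5931, 0.0776, 0.3002]
orientation: [2.319, 2.119, 0.0]
force: [-0.2, -0.1, -0.3]
opening: 0.031
gripper_force: 20.0
```

```bash
python3 go.py 0.5932 0.0774 0.2987
python3 - <<'E'
from plant import robot, imaging, status, close_job
from h import *
d={n:imaging.read_camera(n) for n in("scene","top")};pickle.dump(d,open("c6.pkl","wb"))
a=d["scene"]["image"][:,:,::-1]; b=d["top"]["image"][:,:,::-1]
f=lambda im,u,v:cv2.resize(np.clip(im[v-30:v+30,u-30:u+30].astype(float)*2.5,0,255).astype(np.uint8),(400,400),interpolation=cv2.INTER_NEAREST)
cv2.imwrite("pics/c6.png",np.hstack([f(a,343,190),f(b,280,240)]))
E
```

```text
t 25.6 pos [0.5931 0.0776 0.3002] y [ 0.996  -0.0899  0.0002] z [ 0.0002  0.     -1.    ] q [0.0445 0.1081 1.4046 0.     1.6287 0.1345] open 0.030954257109288702 d_tool [-0.0002  0.0002  0.0015]
```

View pics/c6.png

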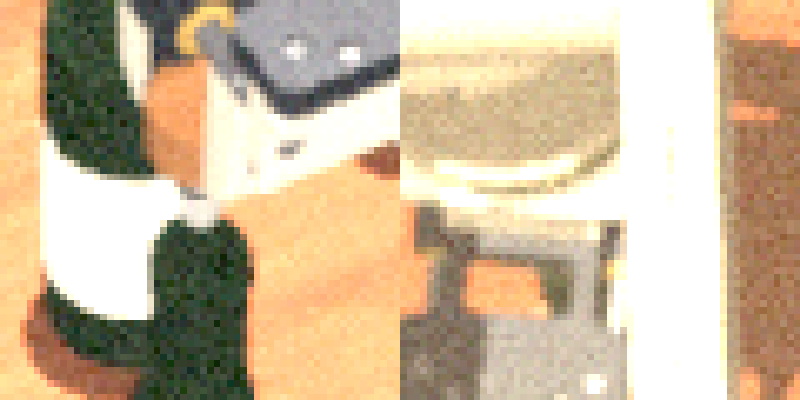

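The stopper tip, at scene (343,194), is over the neck, centred at about (343,197), within half a pixel of where a tip 12 mm above the rim should appear. It's upright and still, so I'm handing in.

```bash
python3 -c "
from plant import robot, imaging, status, close_job
print(close_job())"
```

```text
the job is handed in; nothing more can be done
None
```

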